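Draw the circuit board's tray out of the two-tray dock

ROBOT

A 7-joint arm with a two-finger parallel gripper is mounted at the origin on a cart in front of the work surface, level with it; the furniture and walls round the work are solid. World frame = base frame: x ahead of the robot, y to its left, z up, the work surface at z = 0. Lengths are in m, angles in degrees, forces in N, time in s.
With the tool pointing down it reaches from about 0.425 to 0.875 m from the base axis. Payload 4.7 kg.
Tool frame: the origin (TCP) lies between the finger pads; the fingertips stand 17 mm ahead of it and the grasp point (between the pads) lies 2 mm behind it; z points along the fingers, y is the line along which they close (so a half turn about z gives the same grasp; the last joint's range is limited). The gripper opens to 87 mm and grips with 3 to 60 N. Pads are 19 mm wide; open, the fingers measure 117 mm over their backs; the gripper's body (75 mm by 190 mm) begins 51 mm behind the grasp point.
Start: joints at [-72.588, 18.392, -4.016, 83.108, 1.295, 78.541, -3.26], TCP at [0.186, 0.623, 0.24] pointing down, gripper open.
Joint ranges: [-163.93, 163.93], [-17.29, 119.83], [-79.2, 71.16], [3.27, 140.29], [-89.18, 269.18], [5.43, 117.66], [-154.24, 154.24]. Speed limits (degrees/s): [147.25, 147.25, 180, 180, 180, 180, 180].

INTERFACE

Orientations are given as [roll, pitch, yaw] about the fixed x, y, z axes, in that order (R = Rz(yaw) Ry(pitch) Rx(roll)).
In Python, from cell import env, cams gives the robot as it stands.
- The arm moves only by the shell command python3 -m pendant 'ROWS' [FORCE]. ROWS is JSON, a list of rows, each an object of numbers: "tx", "ty", "tz": the shift along the tool's x, y, z each as a share of 0.05 m, from -1 to 1; "spin": the turn about the tool's z as a share of 4 degrees, from -1 to 1; "claw": the closure, from 0 (fully open) to 1 (shut). A call has 1 to 10 rows; each row shifts and turns the commanded pose from where the row before left it, along the tool's axes as they then stand; what a row does not reach is not made up. A row lasts 1/8 s, in which the tool goes at most 62.5 mm and 10.7 degrees, less where a joint would pass 70% of its speed; a pose out of reach is approached as far as the arm can. A call with a number of a shift or a turn outside -1 to 1 is refused whole. A call with a gripper value outside its range is refused whole. The fingers move at their own pace and stop on an object; FORCE is the grip in N (left out, the last holds). Time passes only in rows, so rows that do not move let the fingers close. It gives the time, the measured TCP pose, the force, the opening and the grip force at its end, in the units of the state.
- env.get_obs(): the state, without advancing time (a new reading comes with each control period).
- cams.read_camera(name): name is "scene" or "top"; returns the picture (480x640x3 uint8, red, green, blue); there is no depth.
- cams.camera_info(name): a dict with "fx", "fy", "cx", "cy" (pixels), "rvec" (rotation vector, rad) and "tvec" (3), from world to camera coordinates, as OpenCV has them. Camera axes: x right, y down, z forward; pixel columns grow to the right and rows downward; lengths in m; the calibration is good to about 2 mm. A picture is of the moment at which its call begins. camera_info takes no time and is no camera call.
- env.sign_off(): hands the job in; it is judged then, once.
The state is a dict: "time_s": time; "qpos": joint angles; "joint_velocities": joint speeds; "effort": joint torques, N m; "tool_pos": TCP position; "tool_rot": TCP orientation; "force": force on the tool from outside, world axes, zero at the start; "wrist_torque": the same for the moment, N m; "grip_width": finger opening in m; "grasp_force": force on a finger pad.
Only numpy, scipy, OpenCV 4.12 (cv2) and the standard library are available. Lean on these libraries where they do the work, as an engineer would, in place of code of your own. Each camera call takes 0.05 s, during which the arm holds its last target. There are 200 camera calls.

TASK

The circuit board is wanted from the two-tray dust-cover dock, where a sliding interlock bar lets only one tray out at a time. With a fingertip, push the bar's upright thumb tab sideways, away from the tray that holds the board, as far as it goes; then hook a fingertip behind that tray's front lip and draw the tray out to its stop, leaving the board lying in it and the other tray shut. Grip nothing and lift nothing, do not touch the board or the heat sink in the trays, and leave the flux pot, the tweezers and the screwdriver in front of the dock where they lie.

Things in the scene. Friction and masses are not known exactly. Their poses are not given: they have to be found in the camera images.
- dock: Fixed dock, 162 deep (x) x 262 wide (y) x 57 mm high: base plate (top at z = 11 mm), two dark steel trays side by side, clear flat cover over the rear half (x = 0 to 81 mm, top at z = 57 mm); the front half is open from above. Origin: centre of the underside, on the bench. -x points out of the front, the way the trays slide out; +y is its left seen from the robot.
- left_lip (a point): Middle of the top edge of the left tray's front lip; moves with the tray. Tray shut: x = -53, y = +69, z = 44 mm in the dock's frame. The lip is an upright plate 6 mm thick (3 mm to either side along x) and 104 mm wide. Behind it (+x) the tray is an open finger well 50 mm long, 98 mm wide, floor at z = 19 mm, ending at a low rib; beyond that, under the cover, lies the part.
- right_lip (a point): The same on the right tray, which is alike. Tray shut: x = -53, y = -69, z = 44 mm in the dock's frame.
- left_tray (a joint): How far the left tray is drawn out, m: 0 shut, 0.085 at its stop. It slides with 2 to 3 N of friction, more when drawn fast, and stays where it is left.
- right_tray (a joint): How far the right tray is drawn out, m: 0 shut, 0.085 at its stop; as the left one.
- interlock_bar (a joint): Bar position, m, positive to the dock's +y: 0 mid, stops at -0.018 and +0.018, friction 2 N, stays put. Steel bar 58 mm long, 10 mm square, along y across the 34 mm gap between the trays, 3 mm in front of the lips, z = 24 to 34 mm. Near 0 it blocks both trays; beyond -0.012 it clears the left one, beyond +0.012 the right one, and blocks the other.
- thumb_tab (a point): Centre of the top of the bar's black upright thumb tab; moves with the bar. In the dock's frame x = -64 mm, z = 70 mm, y = the bar's position. The tab is 16 x 16 mm in plan; push its side between z = 46 and 70 mm, above the lips.
- circuit_board: Loose green circuit board, 64 x 93 x 19 mm, lying in the nest of one tray (either one) under the clear cover, its long side along the dock's y. Origin: centre of its underside, 19 mm above the bench.
- heat_sink: Loose black finned heat sink, 30 x 42 x 23 mm, lying in the nest of the other tray. Origin: centre of its underside.
- flux_pot: Bystander: small round pot with a dark lid, 42 mm across, 25 mm high. Origin: centre of its underside.
- tweezers: Bystander: steel tweezers, 124 mm long, 10 mm high, lying flat. Origin: centre of the underside, length along its y.
- driver: Bystander: screwdriver with a black handle, 140 mm long, 16 mm high, lying flat. Origin: centre of the underside, length along its y.

How it is judged:
By the outcome, as a careful person would: the job done as asked, in the order asked, and still so for the second after the job is handed in, with the robot touching nothing.
It also fails if it takes over 40 s, if anything falls off the work surface, if the arm or the gripper's body presses on something with over 40 N, if the wrist force passes 120 N, or if a joint passes its speed limit or range.

## Working session

There is one attempt and no reset: what is moved stays moved. The work goes in short steps, Python scripts to look and compute and a shell command to move; the robot and the scene stay as the last step left them, time stands still between calls to the robot, and variables do not carry over. Pictures are saved under pics/ and viewed, at most 10 in all, crops included, and the job is handed in when it is done.

```bash
mkdir -p pics; python3 - <<'E'
from cell import env,cams
import cv2
for n in("scene","top"):
    cv2.imwrite(f"pics/{n}0.png",cams.read_camera(n)[:,:,::-1]); print(n,cams.camera_info(n))
o=env.get_obs();print(o["tool_pos"],o["tool_rot"],o["time_s"],o["grip_width"])
E
```

```text
scene {'fx': 478.8570236830533, 'fy': 478.8570236830533, 'cx': 324.37749791927456, 'cy': 236.91471671298234, 'rvec': array([ 1.95296048, -0.85363569,  0.47913953]), 'tvec': array([-0.34924236,  0.26104674,  0.6899138 ])}
top {'fx': 492.8722478063445, 'fy': 492.8722478063445, 'cx': 306.1708579786174, 'cy': 237.2789422105363, 'rvec': array([ 2.2011716 , -2.19446077,  0.08485105]), 'tvec': array([-0.00496021,  0.52396532,  1.10029529])}
[0.18564331 0.62242866 0.2385546 ] [-1.79898953e+02  3.65941549e-03  1.63398010e+02] 0.1 0.08704887536260782
```

View pics/scene0.png

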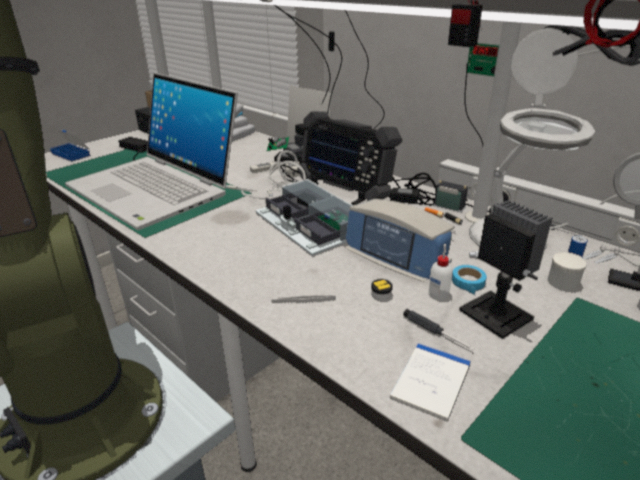

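View pics/top0.png

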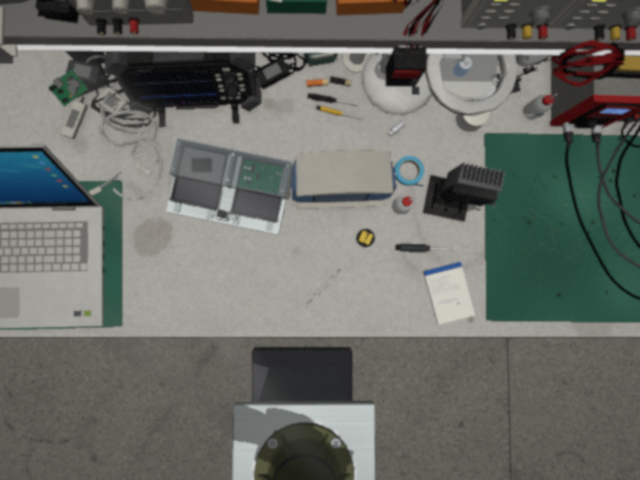

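```bash
python3 - <<'E'
from cell import env,cams
import cv2,numpy as np
im=cv2.imread("pics/top0.png")[125:245,155:305]
cv2.imwrite("pics/c1.png",cv2.resize(im,None,fx=5,fy=5,interpolation=cv2.INTER_CUBIC))
im=cv2.imread("pics/scene0.png")[170:260,245:365]
cv2.imwrite("pics/c2.png",cv2.resize(im,None,fx=6,fy=6,interpolation=cv2.INTER_CUBIC))
for n in("scene","top"):
    c=cams.camera_info(n);K=np.array([[c['fx'],0,c['cx']],[0,c['fy'],c['cy']],[0,0,1]])
    P=np.array([[0,0,0],[.186,.623,.24],[.5,0,0],[.5,.3,0]])
    print(n,cv2.projectPoints(P,c['rvec'],c['tvec'],K,None)[0].reshape(-1,2).round())
E
```

```text
scene [[ 82. 418.]
 [ 17. 135.]
 [321. 273.]
 [233. 227.]]
top [[304. 472.]
 [-50. 421.]
 [305. 248.]
 [173. 248.]]
```

View pics/c1.png

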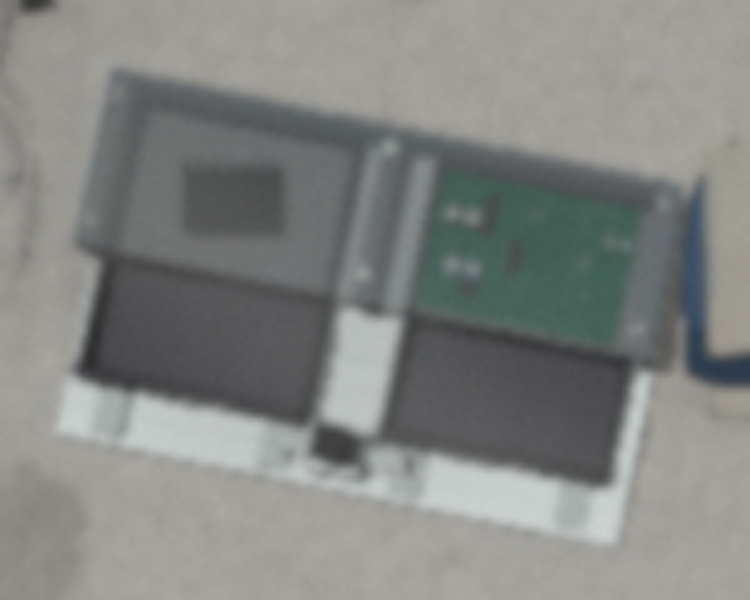

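View pics/c2.png

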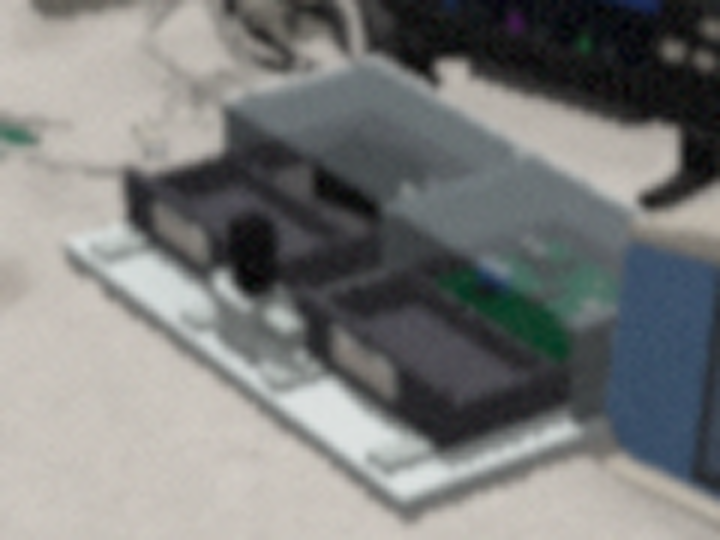

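The trays are clear: the board is in the right tray (crop about (530,250)), the heat sink in the left (235,200), and the tab near mid at (335,440). So the bar goes to +y. The dock is yawed about -11°, and a blue instrument stands just to its right.

```bash
cat > h.py <<'E'
import cv2,numpy as np
from cell import env,cams
from scipy.optimize import least_squares
def proj(n,P):
    c=cams.camera_info(n);K=np.array([[c['fx'],0,c['cx']],[0,c['fy'],c['cy']],[0,0,1]])
    return cv2.projectPoints(np.array(P,float),c['rvec'],c['tvec'],K,None)[0].reshape(-1,2)
def R(a): c,s=np.cos(a),np.sin(a); return np.array([[c,-s,0],[s,c,0],[0,0,1]])
def world(p,P): return np.array(P)@R(p[2]).T+[p[0],p[1],0]
E
python3 - <<'E'
from h import *
F=[(-.081,.131,.011),(-.081,-.131,.011),(.081,.131,.057),(.081,-.131,.057),(0,.131,.057),(0,-.131,.057)]
T=np.array([(57,433),(615,543),(115,70),(680,187),(80,247),(665,368)])/5+[155-.4,125-.4]
G=[F[0],F[1],F[2],F[4]]
S=np.array([(70,243),(405,502),(370,57),(230,105)])/6+[245-.4,170-.4]
r=lambda p:np.r_[proj("top",world(p,F))-T,proj("scene",world(p,G))-S].ravel()
s=least_squares(r,[.6,.2,-.19],loss="soft_l1");p=s.x
print(p,np.degrees(p[2]));print(r(p).reshape(-1,2).round(1))
np.save("p.npy",p)
for b in(-.006,0,.006):
  q=world(p,[(-.064,b,.07)]);print(b,(proj("top",q)-[155-.4,125-.4])*5,(proj("scene",q)-[245-.4,170-.4])*6)
print((proj("top",world(p,[(-.053,.069,.044),(-.053,-.069,.044)]))-[154.6,124.6])*5)
E
```

```text
[ 0.63496679  0.16822119 -0.20067953] -11.49808985245088
[[ 1.1  0.4]
 [ 2.4  1.7]
 [ 0.1 -1.1]
 [ 3.8 -0.4]
 [-0.9 -0.8]
 [-0.7 -0.8]
 [-1.6 -0. ]
 [-0.6  0.1]
 [ 0.2 -0.4]
 [-2.3 -1.1]]
-0.006 [[346.34686154 445.30976834]] [[254.03010115 223.3140346 ]]
0 [[332.71423341 442.49128245]] [[245.98957524 217.81494067]]
0.006 [[319.08112309 439.67269687]] [[238.009776   212.35737907]]
[[194.23010519 393.10458436]
 [500.11139296 456.35242909]]
```

```bash
python3 - <<'E'
from h import *
F=[(-.081,.131,.011),(-.081,-.131,.011),(-.056,.121,.044),(-.056,.017,.044),(-.056,-.017,.044),(-.056,-.121,.044),(-.064,0,.07)]
T=np.array([(57,433),(615,543),(80,376),(307,422),(387,438),(607,485),(333,440)])/5+[155-.4,125-.4]
G=[F[0],F[1],(-.056,-.017,.044),(-.056,.121,.044)]
S=np.array([(70,243),(405,502),(308,297),(128,175)])/6+[245-.4,170-.4]
r=lambda p:np.r_[proj("top",world(p,F))-T,proj("scene",world(p,G))-S].ravel()
s=least_squares(r,[.6,.2,-.19],loss="soft_l1");p=s.x
print(p,np.degrees(p[2]));print(r(p).reshape(-1,2).round(1))
np.save("p.npy",p)
q=env.get_obs();t=q["tool_pos"]
print("start dock xy",(t-[p[0],p[1],0])@R(p[2]),q["tool_rot"])
for n,P in dict(tabpre=(-.064,-.035,.2),well=(-.028,-.069,.2)).items():
    w=world(p,[P])[0];a=np.radians(q["tool_rot"][2]);d=w-t
    print(n,w.round(3),"tool dx,dy",d@[np.cos(a),np.sin(a),0],d@[np.sin(a),-np.cos(a),0])
E
```

```text
[ 0.63634934  0.16791324 -0.20114378] -11.524689662020286
[[ 1.3 -0.3]
 [ 2.6  1.1]
 [-0.4 -0.7]
 [ 0.4 -0.3]
 [-0.6 -0.4]
 [ 1.5 -0.2]
 [ 0.1 -0.1]
 [-1.1 -0.2]
 [-0.1 -0.1]
 [-2.6 -1.8]
 [-1.3 -1.6]]
start dock xy [-0.53242693  0.35530516  0.2385546 ] [-1.79898953e+02  3.65941549e-03  1.63398010e+02]
tabpre [0.567 0.146 0.2  ] tool dx,dy -0.5011307981843366 -0.34731805199690746
well [0.595 0.106 0.2  ] tool dx,dy -0.5399985306797603 -0.37799865451159387
```

```bash
cat >> h.py <<'E'
def rel(P):
    p=np.load("p.npy");q=env.get_obs();t=q["tool_pos"];a=np.radians(q["tool_rot"][2]);d=world(p,[P])[0]-t
    print("t",q["time_s"],"dock",((t-[p[0],p[1],0])@R(p[2])).round(4),"yaw off",q["tool_rot"][2]-np.degrees(p[2])-90,"F",np.round(q["force"],1),
     "rows tx,ty,tz",(np.array([d@[np.cos(a),np.sin(a),0],d@[np.sin(a),-np.cos(a),0],-d[2]])/.05).round(3))
E
python3 -m pendant '[{"tx":-0.3,"ty":-0.2,"claw":1},{"tx":-0.7,"ty":-0.5,"claw":1},{"tx":-0.8,"ty":-0.55,"claw":1},{"tx":-0.8,"ty":-0.55,"claw":1},{"tx":-0.8,"ty":-0.55,"claw":1},{"tx":-0.8,"ty":-0.55,"claw":1},{"tx":-0.8,"ty":-0.55,"claw":1},{"tx":-0.8,"ty":-0.55,"claw":1},{"tx":-0.8,"ty":-0.55,"claw":1},{"tx":-0.8,"ty":-0.55,"claw":1}]'
python3 -m pendant '[{"tx":-0.8,"ty":-0.55,"claw":1},{"tx":-0.8,"ty":-0.55,"claw":1},{"tx":-0.6,"ty":-0.45,"claw":1},{"tx":-0.3,"ty":-0.2,"claw":1},{"spin":1,"claw":1},{"spin":1,"claw":1},{"spin":1,"claw":1},{"spin":1,"claw":1},{"spin":1,"claw":1},{"spin":1,"claw":1}]'
python3 -m pendant '[{"spin":1,"claw":1},{"spin":1,"claw":1},{"spin":1,"claw":1},{"spin":1,"claw":1},{"spin":1,"claw":1},{"spin":1,"claw":1},{"spin":1,"claw":1},{"spin":1,"claw":1},{"spin":1,"claw":1},{"spin":1,"claw":1}]'
python3 -m pendant '[{"spin":1,"claw":1},{"spin":1,"claw":1},{"spin":1,"claw":1},{"spin":1,"claw":1},{"spin":1,"claw":1},{"spin":0.2,"claw":1},{"claw":1}]'
python3 -c "
from h import *
rel((-.064,-.035,.072))"
```

```text
t 0.1 dock [-0.5324  0.3553  0.2386] yaw off 84.92269937157917 F [-0.8  0.5 -0.4] rows tx,ty,tz [-10.023  -6.946   3.331]invalid input at $[0]: expected keys tx, ty, tz, spin, claw
invalid input at $[0]: expected keys tx, ty, tz, spin, claw
invalid input at $[0]: expected keys tx, ty, tz, spin, claw
invalid input at $[0]: expected keys tx, ty, tz, spin, claw
```

```bash
python3 -m pendant '[{"tx":-0.3,"ty":-0.2,"tz":0,"spin":0,"claw":1},{"tx":-0.7,"ty":-0.5,"tz":0,"spin":0,"claw":1},{"tx":-0.8,"ty":-0.55,"tz":0,"spin":0,"claw":1},{"tx":-0.8,"ty":-0.55,"tz":0,"spin":0,"claw":1},{"tx":-0.8,"ty":-0.55,"tz":0,"spin":0,"claw":1},{"tx":-0.8,"ty":-0.55,"tz":0,"spin":0,"claw":1},{"tx":-0.8,"ty":-0.55,"tz":0,"spin":0,"claw":1},{"tx":-0.8,"ty":-0.55,"tz":0,"spin":0,"claw":1},{"tx":-0.8,"ty":-0.55,"tz":0,"spin":0,"claw":1},{"tx":-0.8,"ty":-0.55,"tz":0,"spin":0,"claw":1}]'
python3 -m pendant '[{"tx":-0.8,"ty":-0.55,"tz":0,"spin":0,"claw":1},{"tx":-0.8,"ty":-0.55,"tz":0,"spin":0,"claw":1},{"tx":-0.6,"ty":-0.45,"tz":0,"spin":0,"claw":1},{"tx":-0.3,"ty":-0.2,"tz":0,"spin":0,"claw":1},{"tx":0,"ty":0,"tz":0,"spin":1,"claw":1},{"tx":0,"ty":0,"tz":0,"spin":1,"claw":1},{"tx":0,"ty":0,"tz":0,"spin":1,"claw":1},{"tx":0,"ty":0,"tz":0,"spin":1,"claw":1},{"tx":0,"ty":0,"tz":0,"spin":1,"claw":1},{"tx":0,"ty":0,"tz":0,"spin":1,"claw":1}]'
python3 -m pendant '[{"tx":0,"ty":0,"tz":0,"spin":1,"claw":1},{"tx":0,"ty":0,"tz":0,"spin":1,"claw":1},{"tx":0,"ty":0,"tz":0,"spin":1,"claw":1},{"tx":0,"ty":0,"tz":0,"spin":1,"claw":1},{"tx":0,"ty":0,"tz":0,"spin":1,"claw":1},{"tx":0,"ty":0,"tz":0,"spin":1,"claw":1},{"tx":0,"ty":0,"tz":0,"spin":1,"claw":1},{"tx":0,"ty":0,"tz":0,"spin":1,"claw":1},{"tx":0,"ty":0,"tz":0,"spin":1,"claw":1},{"tx":0,"ty":0,"tz":0,"spin":1,"claw":1}]'
python3 -m pendant '[{"tx":0,"ty":0,"tz":0,"spin":1,"claw":1},{"tx":0,"ty":0,"tz":0,"spin":1,"claw":1},{"tx":0,"ty":0,"tz":0,"spin":1,"claw":1},{"tx":0,"ty":0,"tz":0,"spin":1,"claw":1},{"tx":0,"ty":0,"tz":0,"spin":1,"claw":1},{"tx":0,"ty":0,"tz":0,"spin":0.2,"claw":1},{"tx":0,"ty":0,"tz":0,"spin":0,"claw":1}]'
python3 -c "
from h import *
rel((-.064,-.035,.072))"
```

```text
time_s: 1.35
tool_pos: [0.4684, 0.2699, 0.2396]
tool_rot: [180.0, 0.0, 163.3]
force: [0.4, 1.8, 1.0]
grip_width: 0.0016
grasp_force: 0.0
time_s: 2.6
tool_pos: [0.5615, 0.1539, 0.2394]
tool_rot: [180.0, -0.1, 139.3]
force: [0.2, -0.3, 0.3]
grip_width: 0.0001
grasp_force: 0.0
time_s: 3.85
tool_pos: [0.5615, 0.154, 0.2395]
tool_rot: [-180.0, -0.1, 99.3]
force: [0.5, -0.3, -0.2]
grip_width: 0.0003
grasp_force: 0.0
time_s: 4.72
tool_pos: [0.562, 0.1536, 0.2395]
tool_rot: [-180.0, -0.0, 78.7]
force: [0.5, 0.3, 0.0]
grip_width: 0.0005
grasp_force: 0.0
t 4.725 dock [-0.07   -0.0289  0.2395] yaw off 0.20890609758359346 F [0.5 0.3 0. ] rows tx,ty,tz [-0.122  0.12   3.351]
```

```bash
python3 -m pendant '[{"tx":-0.12,"ty":0.12,"tz":0.4,"spin":0,"claw":1},{"tx":0,"ty":0,"tz":0.6,"spin":0,"claw":1},{"tx":0,"ty":0,"tz":0.6,"spin":0,"claw":1},{"tx":0,"ty":0,"tz":0.6,"spin":0,"claw":1},{"tx":0,"ty":0,"tz":0.5,"spin":0,"claw":1},{"tx":0,"ty":0,"tz":0.4,"spin":0,"claw":1},{"tx":0,"ty":0,"tz":0.25,"spin":0,"claw":1},{"tx":0,"ty":0,"tz":0,"spin":0,"claw":1}]'
python3 - <<'E'
from h import *
rel((-.064,-.035,.072))
a=cv2.resize(cams.read_camera("scene")[160:260,235:365,::-1],None,fx=5,fy=5,interpolation=2)
cv2.imwrite("pics/s1.png",a)
E
```

```text
time_s: 5.72
tool_pos: [0.5664, 0.1458, 0.0711]
tool_rot: [-179.9, 0.1, 78.6]
force: [0.0, -0.7, -0.1]
grip_width: 0.0007
grasp_force: 0.0
t 5.725 dock [-0.0641 -0.0356  0.0711] yaw off 0.11367056205838821 F [ 0.  -0.7 -0.1] rows tx,ty,tz [ 0.013  0.002 -0.018]
```

View pics/s1.png

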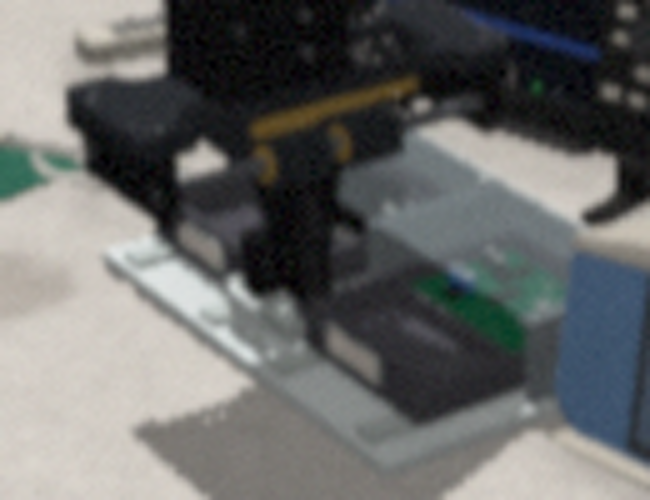

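The closed fingers (crop about (295,240)) hang just right of the tab (about (265,260)), clear of the lip. Pushing +y.

```bash
python3 -m pendant '[{"tx":0.1,"ty":0,"tz":0,"spin":0,"claw":1},{"tx":0.1,"ty":0,"tz":0,"spin":0,"claw":1},{"tx":0.1,"ty":0,"tz":0,"spin":0,"claw":1},{"tx":0.08,"ty":0,"tz":0,"spin":0,"claw":1}]'
python3 -m pendant '[{"tx":0.06,"ty":0,"tz":0,"spin":0,"claw":1},{"tx":0.06,"ty":0,"tz":0,"spin":0,"claw":1},{"tx":0.06,"ty":0,"tz":0,"spin":0,"claw":1},{"tx":0.06,"ty":0,"tz":0,"spin":0,"claw":1}]'
python3 -c "
from h import *
rel((-.064,.000,.072))"
```

```text
time_s: 6.28
tool_pos: [0.5708, 0.1648, 0.0724]
tool_rot: [180.0, 0.0, 78.6]
force: [-0.8, -1.5, 2.5]
grip_width: 0.0005
grasp_force: 1.1
time_s: 6.78
tool_pos: [0.5732, 0.1766, 0.0721]
tool_rot: [180.0, 0.0, 78.6]
force: [-0.8, -1.7, 2.2]
grip_width: 0.0005
grasp_force: 1.1
t 6.775 dock [-0.0636 -0.0041  0.0721] yaw off 0.11040353784241574 F [-0.8 -1.7  2.2] rows tx,ty,tz [ 0.083 -0.008  0.002]
```

```bash
python3 -m pendant '[{"tx":0.04,"ty":0,"tz":0,"spin":0,"claw":1},{"tx":0.04,"ty":0,"tz":0,"spin":0,"claw":1},{"tx":0.02,"ty":0,"tz":0,"spin":0,"claw":1}]'
python3 -m pendant '[{"tx":0.02,"ty":0,"tz":0,"spin":0,"claw":1},{"tx":0.02,"ty":0,"tz":0,"spin":0,"claw":1}]'
python3 -c "
from h import *
rel((-.064,.000,.072))"
```

```text
time_s: 7.15
tool_pos: [0.5742, 0.1816, 0.0721]
tool_rot: [180.0, -0.0, 78.6]
force: [-0.1, -1.3, 2.3]
grip_width: -0.0
grasp_force: 1.0
time_s: 7.4
tool_pos: [0.5746, 0.1834, 0.0721]
tool_rot: [180.0, -0.0, 78.6]
force: [0.6, -1.3, 2.9]
grip_width: 0.0007
grasp_force: 1.0
t 7.4 dock [-0.0636  0.0029  0.0721] yaw off 0.11843238068274786 F [ 0.6 -1.3  2.9] rows tx,ty,tz [-0.057 -0.008  0.003]
```

```bash
python3 -m pendant '[{"tx":0.02,"ty":0,"tz":0,"spin":0,"claw":1},{"tx":0.02,"ty":0,"tz":0,"spin":0,"claw":1}]'
python3 -m pendant '[{"tx":0.02,"ty":0,"tz":0,"spin":0,"claw":1},{"tx":0.02,"ty":0,"tz":0,"spin":0,"claw":1}]'
python3 - <<'E'
from h import *
rel((-.064,.000,.072))
a=cams.read_camera("top")[125:245,155:305,::-1]
b=cams.read_camera("scene")[165:265,240:365,::-1]
cv2.imwrite("pics/s2.png",cv2.resize(b,None,fx=6,fy=6,interpolation=2))
E
```

```text
time_s: 7.65
tool_pos: [0.5747, 0.1838, 0.0721]
tool_rot: [-180.0, 0.1, 78.6]
force: [-2.0, -6.0, 4.3]
grip_width: 0.0007
grasp_force: 3.3
time_s: 7.9
tool_pos: [0.5748, 0.184, 0.0722]
tool_rot: [-179.9, 0.2, 78.5]
force: [-3.5, -9.5, 6.6]
grip_width: 0.0004
grasp_force: 4.9
t 7.9 dock [-0.0635  0.0035  0.0722] yaw off 0.02472459418083872 F [-3.5 -9.5  6.6] rows tx,ty,tz [-0.07  -0.009  0.003]
```

View pics/s2.png

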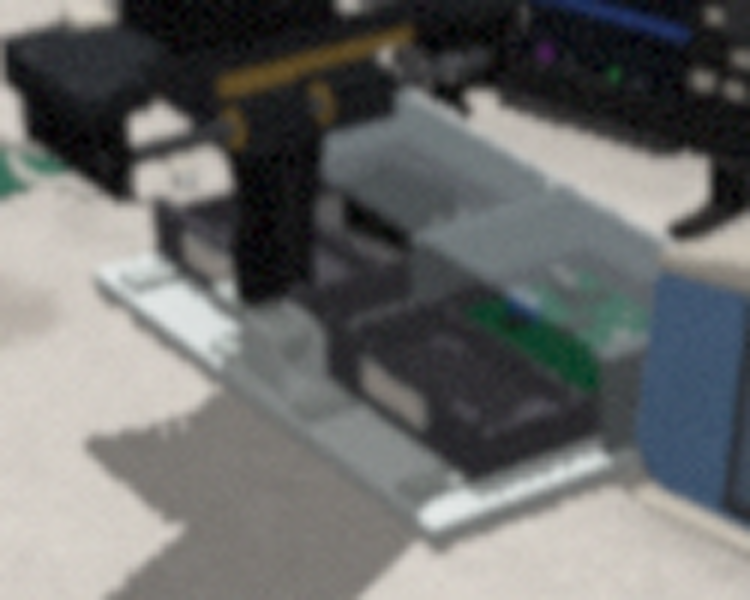

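The force built up to 10 N with no further motion, so the bar is on its +y stop. Backing off, rising, and going over the right well.

```bash
python3 -m pendant '[{"tx":-0.2,"ty":0,"tz":0,"spin":0,"claw":1},{"tx":-0.1,"ty":0,"tz":-0.3,"spin":0,"claw":1},{"tx":0,"ty":0,"tz":-0.5,"spin":0,"claw":1},{"tx":0,"ty":0,"tz":-0.4,"spin":0,"claw":1},{"tx":-0.4,"ty":0.2,"tz":0,"spin":0,"claw":1},{"tx":-0.5,"ty":0.35,"tz":0,"spin":0,"claw":1},{"tx":-0.3,"ty":0.2,"tz":0,"spin":0,"claw":1},{"tx":0,"ty":0,"tz":0,"spin":0,"claw":1}]'
python3 - <<'E'
from h import *
rel((-.027,-.069,.045))
cv2.imwrite("pics/s3.png",cv2.resize(cams.read_camera("scene")[150:265,235:365,::-1],None,fx=5,fy=5,interpolation=2))
E
```

```text
time_s: 9.0
tool_pos: [0.5977, 0.1051, 0.1325]
tool_rot: [180.0, -0.0, 78.4]
force: [-0.0, -0.1, 0.0]
grip_width: 0.0004
grasp_force: 0.0
t 9.0 dock [-0.0253 -0.0693  0.1325] yaw off -0.03528739083594701 F [-0.  -0.1  0. ] rows tx,ty,tz [ 0.006 -0.034  1.75 ]
```

View pics/s3.png

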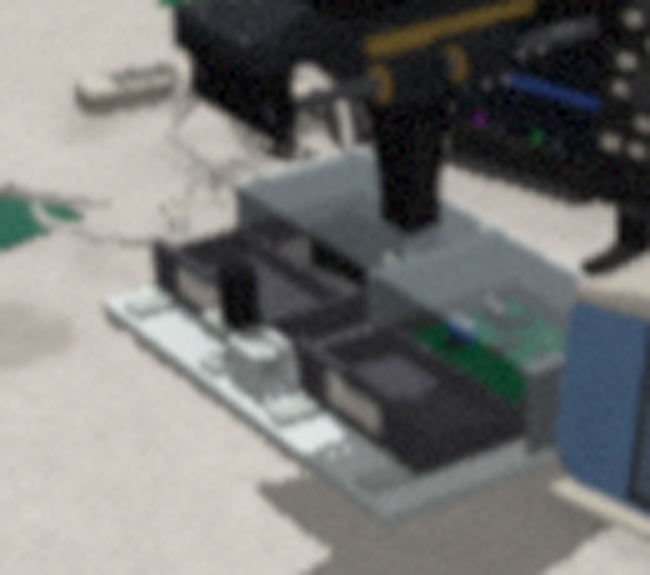

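The tab now stands left at about (240,290), with the right lip free. Lowering into the well.

```bash
python3 -m pendant '[{"tx":0,"ty":-0.06,"tz":0.3,"spin":0,"claw":1},{"tx":0,"ty":0,"tz":0.4,"spin":0,"claw":1},{"tx":0,"ty":0,"tz":0.3,"spin":0,"claw":1},{"tx":0,"ty":0,"tz":0.2,"spin":0,"claw":1},{"tx":0,"ty":0,"tz":0,"spin":0,"claw":1}]'
python3 -m pendant '[{"tx":0,"ty":0,"tz":0.2,"spin":0,"claw":1},{"tx":0,"ty":0,"tz":0.2,"spin":0,"claw":1},{"tx":0,"ty":0,"tz":0.15,"spin":0,"claw":1},{"tx":0,"ty":0,"tz":0,"spin":0,"claw":1}]'
python3 -m pendant '[{"tx":0,"ty":-0.08,"tz":0,"spin":0,"claw":1},{"tx":0,"ty":-0.08,"tz":0,"spin":0,"claw":1},{"tx":0,"ty":-0.08,"tz":0,"spin":0,"claw":1},{"tx":0,"ty":-0.08,"tz":0,"spin":0,"claw":1},{"tx":0,"ty":-0.08,"tz":0,"spin":0,"claw":1}]'
python3 -c "
from h import *
rel((-.120,-.069,.045))"
```

```text
time_s: 9.68
tool_pos: [0.5936, 0.1068, 0.0708]
tool_rot: [-179.9, 0.1, 78.6]
force: [0.1, 0.2, -0.5]
grip_width: 0.0004
grasp_force: 0.0
time_s: 10.18
tool_pos: [0.5937, 0.1069, 0.0437]
tool_rot: [-179.9, 0.0, 78.6]
force: [0.0, -0.2, -0.8]
grip_width: 0.0007
grasp_force: 0.0
time_s: 10.8
tool_pos: [0.5752, 0.111, 0.0449]
tool_rot: [179.9, -0.0, 78.6]
force: [1.9, -0.2, -1.7]
grip_width: 0.0003
grasp_force: 1.4
t 10.8 dock [-0.0486 -0.068   0.0449] yaw off 0.11392073006635428 F [ 1.9 -0.2 -1.7] rows tx,ty,tz [-1.700e-02 -1.428e+00 -1.000e-03]
```

```bash
python3 -m pendant '[{"tx":0,"ty":-0.12,"tz":0,"spin":0,"claw":1},{"tx":0,"ty":-0.12,"tz":0,"spin":0,"claw":1},{"tx":0,"ty":-0.12,"tz":0,"spin":0,"claw":1},{"tx":0,"ty":-0.12,"tz":0,"spin":0,"claw":1},{"tx":0,"ty":-0.12,"tz":0,"spin":0,"claw":1},{"tx":0,"ty":-0.12,"tz":0,"spin":0,"claw":1},{"tx":0,"ty":-0.12,"tz":0,"spin":0,"claw":1},{"tx":0,"ty":-0.12,"tz":0,"spin":0,"claw":1},{"tx":0,"ty":-0.12,"tz":0,"spin":0,"claw":1},{"tx":0,"ty":-0.12,"tz":0,"spin":0,"claw":1}]'
python3 -m pendant '[{"tx":0,"ty":-0.06,"tz":0,"spin":0,"claw":1},{"tx":0,"ty":-0.06,"tz":0,"spin":0,"claw":1},{"tx":0,"ty":-0.04,"tz":0,"spin":0,"claw":1},{"tx":0,"ty":-0.04,"tz":0,"spin":0,"claw":1}]'
python3 -c "
from h import *
rel((-.122,-.069,.045))"
```

```text
time_s: 12.05
tool_pos: [0.5155, 0.123, 0.0446]
tool_rot: [180.0, -0.0, 78.6]
force: [3.5, -0.1, 2.1]
grip_width: 0.0008
grasp_force: 1.5
time_s: 12.55
tool_pos: [0.5059, 0.1248, 0.0445]
tool_rot: [-180.0, 0.0, 78.6]
force: [2.0, 0.0, -0.2]
grip_width: 0.0003
grasp_force: 1.3
t 12.55 dock [-0.1192 -0.0683  0.0445] yaw off 0.1194770361117321 F [ 2.   0.  -0.2] rows tx,ty,tz [-0.014 -0.056 -0.011]
```

```bash
python3 -m pendant '[{"tx":0,"ty":-0.04,"tz":0,"spin":0,"claw":1},{"tx":0,"ty":-0.03,"tz":0,"spin":0,"claw":1}]'
python3 -m pendant '[{"tx":0,"ty":-0.03,"tz":0,"spin":0,"claw":1},{"tx":0,"ty":-0.03,"tz":0,"spin":0,"claw":1}]'
python3 -c "
from h import *
rel((-.122,-.069,.045))"
```

```text
time_s: 12.8
tool_pos: [0.5024, 0.1255, 0.0445]
tool_rot: [-180.0, 0.0, 78.6]
force: [1.6, -0.0, 0.5]
grip_width: 0.0003
grasp_force: 1.3
time_s: 13.05
tool_pos: [0.4997, 0.1261, 0.0445]
tool_rot: [180.0, -0.0, 78.6]
force: [5.1, -0.2, -2.1]
grip_width: 0.0008
grasp_force: 2.4
t 13.05 dock [-0.1255 -0.0683  0.0445] yaw off 0.12396340166384334 F [ 5.1 -0.2 -2.1] rows tx,ty,tz [-0.015  0.071 -0.01 ]
```

```bash
python3 -m pendant '[{"tx":0,"ty":-0.02,"tz":0,"spin":0,"claw":1},{"tx":0,"ty":-0.02,"tz":0,"spin":0,"claw":1}]'
python3 -m pendant '[{"tx":0,"ty":-0.02,"tz":0,"spin":0,"claw":1},{"tx":0,"ty":0,"tz":0,"spin":0,"claw":1}]'
```

```text
time_s: 13.3
tool_pos: [0.4996, 0.1261, 0.0446]
tool_rot: [179.7, -0.0, 78.6]
force: [10.0, -1.1, -6.4]
grip_width: 0.0007
grasp_force: 4.8
time_s: 13.55
tool_pos: [0.4996, 0.1261, 0.0446]
tool_rot: [179.6, -0.1, 78.6]
force: [10.7, -0.2, -8.8]
grip_width: 0.0006
grasp_force: 5.4
```

Tray at its stop (10 N, no motion). Easing off the lip, rising and looking.

```bash
python3 -m pendant '[{"tx":0,"ty":0.1,"tz":0,"spin":0,"claw":1},{"tx":0,"ty":0.1,"tz":0,"spin":0,"claw":1},{"tx":0,"ty":0,"tz":-0.2,"spin":0,"claw":1},{"tx":0,"ty":0,"tz":-0.4,"spin":0,"claw":1},{"tx":0,"ty":0,"tz":-0.7,"spin":0,"claw":1},{"tx":0,"ty":0,"tz":-0.8,"spin":0,"claw":1},{"tx":0,"ty":0,"tz":-0.8,"spin":0,"claw":1},{"tx":0,"ty":0,"tz":-0.6,"spin":0,"claw":1},{"tx":0,"ty":0,"tz":-0.2,"spin":0,"claw":1},{"tx":0,"ty":0,"tz":0,"spin":0,"claw":1}]'
python3 - <<'E'
from h import *
rel((-.122,-.069,.2))
cv2.imwrite("pics/s4.png",cv2.resize(cams.read_camera("scene")[150:350,220:480,::-1],None,fx=3,fy=3,interpolation=2))
E
```

```text
time_s: 14.8
tool_pos: [0.5064, 0.1247, 0.2297]
tool_rot: [180.0, -0.0, 78.6]
force: [0.2, 1.7, 0.4]
grip_width: 0.0003
grasp_force: 0.0
t 14.8 dock [-0.1188 -0.0683  0.2297] yaw off 0.1285910532668879 F [0.2 1.7 0.4] rows tx,ty,tz [-0.014 -0.065  0.593]
```

View pics/s4.png

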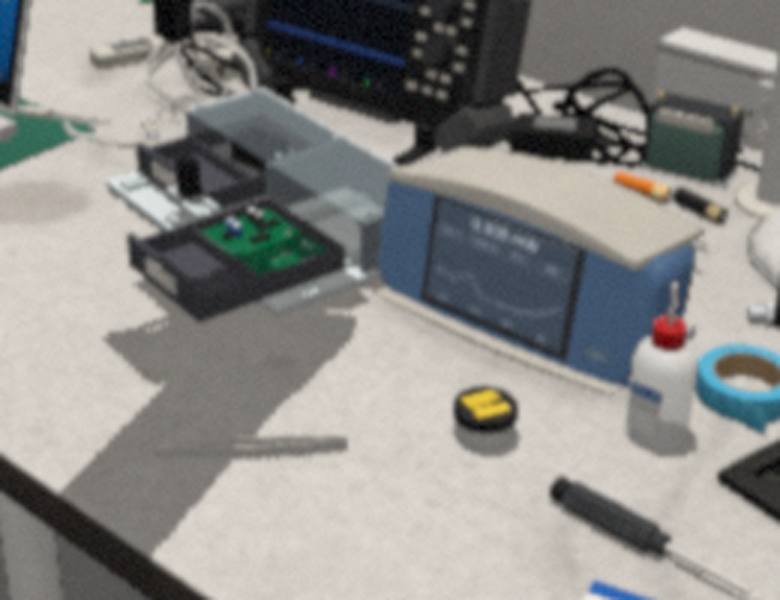

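The right tray is fully out with the board lying in it at about (275,235). The left tray is shut (200,170), the tab is left (190,175), and the bystanders are where they were. Handing in.

```bash
python3 -c "
from cell import env
print(env.sign_off())"
```

```text
the job is handed in; nothing more can be done
None
```

I pushed the interlock bar to its +y stop and drew the right tray out to its stop with the board still lying in it. The left tray is shut, the pot, tweezers and screwdriver are where they lay, and the job was handed in at about 15 s of the 40 s allowed.

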